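# Seat the mirror stage on its kinematic base and lock it

### The arm

A 6-joint arm with a two-finger parallel gripper is mounted at the origin on the work surface. World frame = base frame: x ahead of the robot, y to its left, z up, the work surface at z = 0. Lengths are in m, angles in rad, forces in N, time in s.
With the tool pointing down it reaches from about 0.275 to 0.85 m from the base axis. Payload 19 kg.
Tool frame: the origin (TCP) lies at the very end of the fingers, on their centre line; the grasp point (between the pads) lies 19 mm behind it; z points along the fingers, y is the line along which they close (so a half turn about z gives the same grasp; the last joint's range is limited). The gripper opens to 85 mm and grips with 20 to 120 N. Pads are 22 mm wide; open, the fingers measure 114 mm over their backs; the gripper's body (76 mm by 85 mm) begins 54 mm behind the grasp point. The pads swing forward as they close: fully open they stand 13 mm farther back than shut.
Start: joints at [-1.281, 0.15, 1.437, -0, 1.554, -0.134], TCP at [0.236, -0.524, 0.231] pointing down, gripper open.
Joint ranges: [-2.8, 2.8], [-0.68, 2.1], [0.12, 2.68], [-1.39, 4.53], [0.16, 2.79], [-2.81, 2.81]. Speed limits (rad/s): [1.89, 1.89, 2.22, 3.01, 3.01, 3.01].

### API

Orientations are given as a 3x3 rotation matrix whose columns are the frame's x, y, z axes.
In Python, from station import * gives the robot as it stands. The module is installed in compiled form; this text tells all that it offers.
- The arm moves only by the tool servo_tool, never from a script. Its argument "deltas" is a list of rows, each an object with "rotation": the turn, a rotation vector about the world's x, y, z scaled (see below), a list of three; "linear": the shift along the world's x, y, z scaled (see below), a list of three; "grip": the closure, from -1 (fully open) to 1 (shut). A call has 1 to 10 rows; each row shifts and turns the commanded pose from where the row before left it; what a row does not reach is not made up. The controller multiplies each number of a shift by 3 cm and each number of a turn by 6 degrees. A row lasts 1/10 s, in which the tool goes at most 50 mm and 8.59 degrees, less where a joint would pass 70% of its speed; a pose out of reach is approached as far as the arm can. A call with a number of a shift or a turn outside -1 to 1 is refused whole. A call with a gripper value outside its range is refused whole. The fingers move at their own pace and stop on an object; "grip_force" is the grip in N (left out, the last holds). Time passes only in rows, so rows that do not move let the fingers close. It gives the time, the measured TCP pose, the force, the opening and the grip force at its end, in the units of the state.
- get_state(): the state, without advancing time (a new reading comes with each control period).
- grab_frame(name): name is "scene" or "top" or "wrist"; returns the picture (400x640x3 uint8, red, green, blue); there is no depth.
- get_calibration(name): a dict with "fx", "fy", "cx", "cy" (pixels), "k1" (the pictures are not rectified: a ray, as slopes to the right and down, at radius r is drawn at 1 + k1 r^2 times it, then the intrinsics apply), "extrinsics" (4x4, takes a point from camera to world coordinates); the wrist camera has in their place "mount" (4x4, takes a point from camera to tool coordinates, whose origin is the TCP and whose axes are the flange's). Camera axes: x right, y down, z forward; pixel columns grow to the right and rows downward; lengths in m; the calibration is good to about 2 mm. A picture is of the moment at which its call begins: read the wrist's pose just before it. get_calibration takes no time and is no camera call.
- hand_in(): hands the job in; it is judged then, once.
Trained networks look in the newest picture that a camera, given by its name, has taken for a name from the list of things; names that differ only in an ending like _2 or _b are one class to them, and where a whole thing is asked for, a point or a joint stands for the part that bears it (a point fixed in the world has none). Each returns a list of dicts, best first, with "confidence" (0 to 1); they miss things now and then, are a little off and sometimes report something else, mostly with a low value. They report only what shows in the picture. A call takes as long as a camera call. They do not tell look-alikes from the thing itself.
- cut_out(query, camera): "mask" (400x640 bool, what is visible of it) and "position" ([column, row] in pixels, amid what is visible of it).
- tip_of(query, camera): "position" ([column, row] in pixels: a listed point, or the origin of a listed thing).
The state is a dict: "time": time; "joint_pos": joint angles; "qd": joint speeds; "effort": joint torques, N m; "position": TCP position; "tcp_rot": TCP orientation; "wrist_force": force on the tool from outside, world axes, zero at the start; "ft_torque": the same for the moment, N m; "gripper_width": finger opening in m; "grip_force": force on a finger pad.
Only numpy, scipy, OpenCV 4.12 (cv2) and the standard library are available. Lean on these libraries where they do the work, as an engineer would, in place of code of your own. Each camera call takes 0.05 s, during which the arm holds its last target. There are 200 camera calls.

### The job

Lift the mirror stage off the cork mat and set it gently on the blue base, mirror on the side away from the orange keeper, feeling with light pressure for the place where its three ball feet drop into the cone, groove and flat seats so that it sits level and fully home. Then slide the orange keeper all the way in over the stage's edge and let go. Never press the stage hard onto the base (stay under 25 N), and leave the other things on the table where they are.

Things in the scene. Friction and masses are not known exactly. Their poses are not given: they have to be found in the camera images.
- stage_grip (a point): Mirror stage (loose, 0.2 to 0.4 kg): centre of its black grip post, 24 (x) x 22 (y) x 48 (z) mm, standing on the middle of an aluminium plate 8 mm thick that reaches x -46 to +58, y -56 to +56 mm from here. This point is 24 mm below the post's top, 24 mm above the plate's top, 42 mm above the feet's lowest points. z up, x towards the mirror. Grasp across the post's y sides.
- stage_mirror (a point): Centre of the upright mirror on the stage, 70 mm wide (along y), 34 mm tall (z), 5 mm thick; 50 mm towards +x from the grip post's axis. Its top edge is 10 mm above stage_grip.
- stage_feet (a point): The stage again: the point under the post at the level of the lowest points of its three steel ball feet (balls 14 mm across). Feet at (x, y) from here: (-12, -46), (-12, 46) and (50, 0) mm. Same axes as stage_grip.
- base: Fixed kinematic base: blue plinth 24 mm high, x -145 to +82 mm, y -85 to +85 mm from its origin, which is on the table top; z up, x from the orange keeper towards the seats. On it lies a dark steel seat plate 140 x 140 x 16 mm with a flat top face. The stage and the base (with seats and keeper) must never be pressed together with more than 25 N.
- seats_nominal (a point): Point on the base, 40 mm above its origin, level with the seat plate's top face. The seat plate is bolted through oversize slots: its centre lies anywhere up to 10 mm either way in base x and up to 10 mm either way in base y from this point (never turned), fixed for the episode and NOT measured: find it by feel or by eye.
- home_nominal (a point): Base axes. The three brass-lined seats, (x, y) from the seat plate's centre: cone, mouth 13 mm across, (-12, -46); V groove, 13 mm wide, 22 mm long along y, (-12, 46); flat square pocket 17 mm wide, 4.3 mm deep, (50, 0). Walls of cone and groove slope 60 degrees. This point: where stage_grip is when home, if the seat plate had no shift; 77.7 mm above the base origin.
- keeper_knob (a point): Centre of the keeper's black knob, 16 x 16 mm and 36 mm tall, standing on an orange tongue 24 mm wide (y) and 8 mm thick. Base axes; with the keeper open this point is at (-95, 0, 81.7) mm from the base origin. Two aluminium guide rails beside the tongue lie lower, tops 58 mm above the base origin, at base x -143 to -93.
- keeper_tip (a point): Underside of the tip of the keeper's tongue, 33 mm from the knob towards base +x, 55.7 mm above the base origin: 2 mm above the stage's plate when the stage is home. A stage standing on the face is 4.3 mm higher and stops the tongue. Feet let go more than 2 or 3 mm off their seats stay up by friction; slid over them in light contact they drop in.
- keeper (a joint): Travel of the keeper in m along the base's +x: 0 open, 0.034 fully in over the edge of the stage (hard stop). Moves against about 2 N of friction and stays where it is left.
- glue_gun: Black and orange glue gun lying on the table, 180 mm long, 40 mm high (bystander). Origin on its underside under the barrel.
- paper_plate: White paper plate, 150 mm across, 18 mm high (bystander). Origin at the centre of its underside.
- tape_roll: Clear roll of tape lying flat, 80 mm across, 22 mm high (bystander). Origin at the centre of its underside.
- marker: White marker with red cap lying flat, 125 mm long, 16 mm high (bystander). Origin at the middle of its underside.
- glue_stick: Yellow glue stick standing up, 28 mm across, 90 mm tall (bystander). Origin at the centre of its underside.
- pencil_cup: Green cup with pencils, 80 mm across, 160 mm tall with the pencils (bystander). Origin at the centre of its underside.
- scissors: Scissors with teal handles lying flat, 145 mm long, 10 mm high (bystander). Origin at the pivot.
Mind the look-alikes: they are no part of the job. Leave any pink look-alike of the part that bears stage_grip alone.

How it is judged:
By the outcome, as a careful person would: the job done as asked, in the order asked, and still so for the second after the job is handed in, with the robot touching nothing.
It also fails if it takes over 72 s, if anything falls off the work surface, if the arm or the gripper's body presses on something with over 40 N, if the wrist force passes 120 N, or if a joint passes its speed limit or range.

## Working session

There is one attempt and no reset: what is moved stays moved. The work goes in short steps, Python scripts to look and compute and a tool call to move; the robot and the scene stay as the last step left them, time stands still between calls to the robot, and variables do not carry over. Pictures are saved under pics/ and viewed, at most 10 in all, crops included, and the job is handed in when it is done.

Besides the shell and the picture viewer there is one more tool, called after "Call:" as name([rows], argument=value, ...), one row to a line, values as JSON. servo_tool: Moves the arm, as the interface text tells. Shifts and turns lie within -1 to 1; 1 stands for 3 cm of shift or 6 degrees of turn. Its arguments: {"type":"object","properties":{"deltas":{"type":"array"},"grip_force":{"type":"number"}},"required":["deltas"]}

```bash
mkdir -p pics
cat > h.py <<'E'
from station import *
import numpy as np, cv2
def save(n,f):
    im=grab_frame(n); cv2.imwrite(f,im[:,:,::-1]); return im
def ray(n,px,st=None):
    c=get_calibration(n)
    if 'extrinsics' in c: T=np.array(c['extrinsics'])
    else:
        st=st or get_state(); T=np.eye(4);T[:3,:3]=st['tcp_rot'];T[:3,3]=st['position'];T=T@np.array(c['mount'])
    d=np.array([(px[0]-c['cx'])/c['fx'],(px[1]-c['cy'])/c['fy']]);u=d.copy()
    for _ in range(20): u=d/(1+c['k1']*(u@u))
    v=T[:3,:3]@np.array([u[0],u[1],1]); return T[:3,3],v
def atz(n,px,z,st=None):
    o,v=ray(n,px,st); return o+v*(z-o[2])/v[2]
def proj(n,P,st=None):
    c=get_calibration(n)
    if 'extrinsics' in c: T=np.array(c['extrinsics'])
    else:
        st=st or get_state(); T=np.eye(4);T[:3,:3]=st['tcp_rot'];T[:3,3]=st['position'];T=T@np.array(c['mount'])
    p=np.linalg.inv(T)@np.append(P,1); u=p[:2]/p[2]; u=u*(1+c['k1']*(u@u))
    return np.array([u[0]*c['fx']+c['cx'],u[1]*c['fy']+c['cy']])
E
python3 - <<'E'
from h import *
s=get_state();print(s['time'],s['position'],s['tcp_rot'])
for n in ('top','scene'):
    save(n,f'pics/{n}0.png')
    print(n,np.round(get_calibration(n)['extrinsics'],3).tolist(),get_calibration(n)['fx'])
    for q in ('stage_grip','stage_mirror','seats_nominal','keeper_knob','keeper_tip','base'):
        for r in tip_of(q,n)[:3]: print(n,q,np.round(r['position'],1),round(r['confidence'],2))
print(get_calibration('wrist'))
E
```

```text
0.0 [ 0.23636093 -0.52392218  0.23070015] [[ 9.11533070e-01  4.11226645e-01 -3.30588064e-04]
 [ 4.11226750e-01 -9.11532418e-01  1.10053303e-03]
 [ 1.51226769e-04 -1.13911891e-03 -9.99999340e-01]]
top [[0.016, -0.983, 0.182, 0.295], [-1.0, -0.015, 0.004, 0.007], [-0.001, -0.182, -0.983, 1.355], [0.0, 0.0, 0.0, 1.0]] 509.9953153410056
top stage_grip [415.  318.2] 0.94
top stage_grip [246.2 202.6] 0.87
top stage_grip [234. 120.] 0.59
top stage_mirror [217.7 137.4] 0.95
top stage_mirror [245.7 186.1] 0.93
top stage_mirror [420.2 297.2] 0.77
top seats_nominal [391.8 210.3] 0.79
top keeper_knob [402.6 249.2] 0.68
top keeper_knob [402.5 128.2] 0.31
top keeper_tip [404.9 236.8] 0.81
top keeper_tip [162.2 182.9] 0.47
top base [396.1 214.8] 0.57
scene [[0.055, 0.677, -0.734, 1.245], [0.998, -0.054, 0.025, -0.016], [-0.022, -0.734, -0.679, 0.736], [0.0, 0.0, 0.0, 1.0]] 399.45428929130713
scene stage_grip [235.4 139.7] 0.93
scene stage_grip [400.  189.8] 0.81
scene stage_grip [437.8 264.4] 0.64
scene stage_mirror [454.9 252.3] 0.78
scene stage_mirror [402.7 205.7] 0.58
scene keeper_knob [240.2 162.4] 0.81
scene keeper_tip [241.8 181.9] 0.74
scene base [249.2 211.4] 0.85
{'fx': 321.81121425793896, 'fy': 321.81121425793896, 'cx': 314.41465928795037, 'cy': 198.04577690615653, 'k1': -0.0292331266929692, 'mount': array([[-4.77899583e-04, -9.58636654e-01, -2.84632284e-01,
         7.30316862e-02],
       [ 9.99999826e-01, -5.56321836e-04,  1.94675750e-04,
         1.11709861e-03],
       [-3.44970464e-04, -2.84632141e-01,  9.58636754e-01,
        -1.42614123e-01],
       [ 0.00000000e+00,  0.00000000e+00,  0.00000000e+00,
         1.00000000e+00]])}
```

```bash
ls pics
```

```text
scene0.png
top0.png
```

View pics/top0.png

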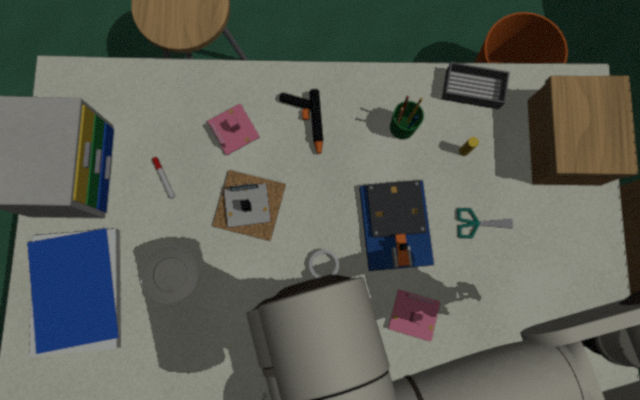

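View pics/scene0.png

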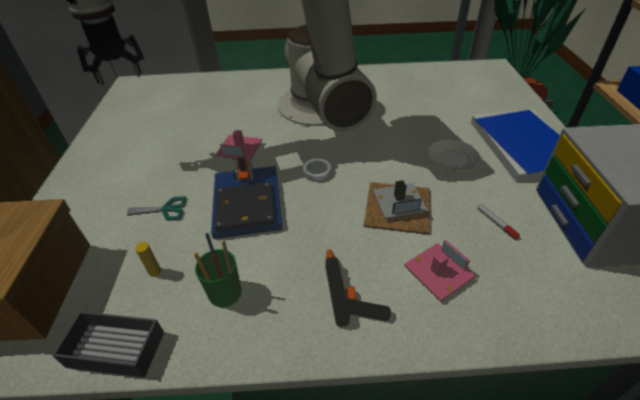

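Stage candidates in the top picture are at (246,203), grey on cork, and at (415,318) and (234,120), both pink. The one on the cork mat, with the aluminium plate and black post, is the one meant. An enlarged crop should confirm it.

Run:
```python
from h import *
im=cv2.imread('pics/top0.png')
a=cv2.resize(im[160:250,205:295],(396,396),interpolation=cv2.INTER_CUBIC)
b=cv2.resize(im[170:280,350:440],(400,489),interpolation=cv2.INTER_CUBIC)
o=np.zeros((489,796,3),np.uint8);o[:396,:396]=a;o[:,396:]=b
cv2.imwrite('pics/crop1.png',cv2.convertScaleAbs(o,alpha=1.6))
print(atz('top',(246.2,202.6),.06),atz('top',(245.7,186.1),.05),atz('top',(391.8,210.3),.04),atz('top',(402.6,249.2),.0817),atz('top',(404.9,236.8),.0557))
print(atz('scene',(400,189.8),.06),atz('scene',(402.7,205.7),.05),atz('scene',(240.2,162.4),.0817),atz('scene',(241.8,181.9),.0557))
# base mask
hsv=cv2.cvtColor(im,cv2.COLOR_BGR2HSV)
m=cv2.inRange(hsv,(100,120,20),(125,255,255));m[:165]=0;m[285:]=0;m[:,:345]=0;m[:,445:]=0
r=cv2.minAreaRect(cv2.findNonZero(m));print(r);P=[atz('top',p,.024) for p in cv2.boxPoints(r)];print(np.round(P,4))
```

```text
[0.52775006 0.19125569 0.06      ] [0.57334322 0.19575409 0.05      ] [ 0.51690819 -0.18678112  0.04      ] [ 0.41209548 -0.20627583  0.0817    ] [ 0.44621379 -0.21700945  0.0557    ]
[0.52972847 0.19004092 0.06      ] [0.57536515 0.18893268 0.05      ] [ 0.41522365 -0.21258398  0.0817    ] [ 0.46354062 -0.20781299  0.0557    ]
((395.957275390625, 225.11585998535156), (85.47401428222656, 64.16072082519531), 83.6598129272461)
[[ 0.5834 -0.1035  0.024 ]
 [ 0.6054 -0.2734  0.024 ]
 [ 0.3804 -0.2925  0.024 ]
 [ 0.3593 -0.1279  0.024 ]]
```

View pics/crop1.png

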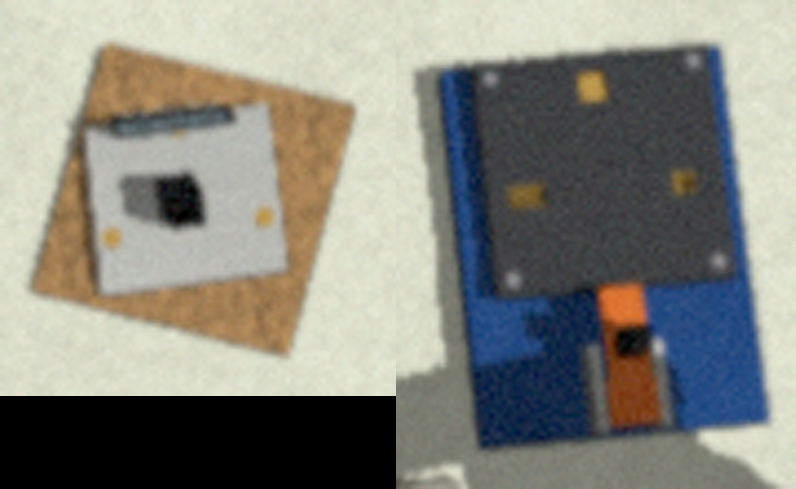

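The crop shows the real stage on the left: aluminium plate, black post, mirror at the top. The seat plate on the right has its brass flat, cone and groove seats visible. I'll now look at the base with the wrist camera.

Call:
servo_tool([
  {"linear": [0.85, 0.93, -0.1], "rotation": [0, 0, -0.25], "grip": -1},
  {"linear": [0.85, 0.93, -0.1], "rotation": [0, 0, -0.25], "grip": -1},
  {"linear": [0.85, 0.93, -0.1], "rotation": [0, 0, -0.25], "grip": -1},
  {"linear": [0.85, 0.93, -0.1], "rotation": [0, 0, -0.25], "grip": -1},
  {"linear": [0.85, 0.93, -0.1], "rotation": [0, 0, -0.25], "grip": -1},
  {"linear": [0.85, 0.93, -0.1], "rotation": [0, 0, -0.25], "grip": -1},
  {"linear": [0.85, 0.93, -0.1], "rotation": [0, 0, -0.25], "grip": -1},
  {"linear": [0.85, 0.93, -0.1], "rotation": [0, 0, -0.25], "grip": -1},
  {"linear": [0.85, 0.93, -0.1], "rotation": [0, 0, -0.25], "grip": -1},
  {"linear": [0.85, 0.93, -0.1], "rotation": [0, 0, -0.25], "grip": -1},
])

```text
time: 1.7
position: [0.4923, -0.2438, 0.2013]
tcp_rot: [[0.987, 0.16, 0.0], [0.16, -0.987, -0.0], [0.0, 0.0, -1.0]]
wrist_force: [-0.0, -0.9, -0.2]
gripper_width: 0.0856
grip_force: 0.0
```

Call:
servo_tool([
  {"linear": [0.85, 0.93, -0.1], "rotation": [0, 0, -0.25], "grip": -1},
  {"linear": [0.85, 0.93, -0.1], "rotation": [0, 0, -0.25], "grip": -1},
  {"linear": [0, 0, 0], "rotation": [0, 0, 0], "grip": -1},
  {"linear": [0, 0, 0], "rotation": [0, 0, 0], "grip": -1},
])

```text
time: 2.1
position: [0.5426, -0.1888, 0.195]
tcp_rot: [[0.994, 0.111, -0.001], [0.111, -0.994, 0.0], [-0.0, -0.0, -1.0]]
wrist_force: [0.1, -0.4, -0.3]
gripper_width: 0.0855
grip_force: 0.0
```

Run:
```python
from h import *
import pickle
s=get_state();print(s['time'],s['position'],s['tcp_rot'])
im=save('wrist','pics/wbase.png');pickle.dump(s,open('sbase.pkl','wb'))
for q,z in (('seats_nominal',.04),('home_nominal',.0777),('keeper_knob',.0817),('keeper_tip',.0557),('base',0)):
    for r in tip_of(q,'wrist')[:2]: print(q,np.round(r['position'],1),round(r['confidence'],2),np.round(atz('wrist',r['position'],z,s),4))
```

```text
2.1 [ 0.54263559 -0.18879084  0.19501222] [[ 9.93797674e-01  1.11202158e-01 -5.12469882e-04]
 [ 1.11202245e-01 -9.93797786e-01  1.43387751e-04]
 [-4.93346407e-04 -1.99486214e-04 -9.99999858e-01]]
seats_nominal [318.8 211.6] 0.88 [ 0.5145 -0.1971  0.04  ]
home_nominal [320.6 226.6] 0.84 [ 0.5139 -0.1983  0.0777]
keeper_knob [320.  322.1] 0.58 [ 0.4195 -0.2087  0.0817]
keeper_tip [318.2 275.3] 0.88 [ 0.4538 -0.2033  0.0557]
keeper_tip [322.7 212.1] 0.2 [ 0.5198 -0.2     0.0557]
base [320.3 321.1] 0.54 [ 0.3584 -0.2176  0.    ]
```

View pics/wbase.png

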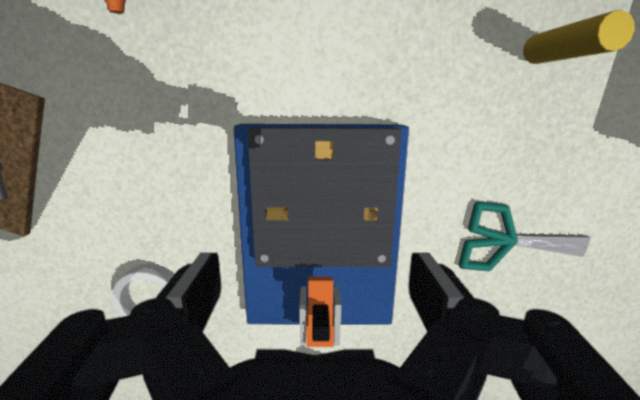

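The wrist view shows the base, with the flat seat at (323,150), groove at (277,213), cone at (371,214) and keeper knob at (320,322). Next I'll measure the seats to sub-pixel.

```bash
cat >> h.py <<'E'
def rigid(A,B): # B ~ R A + t (2D)
    A=np.array(A);B=np.array(B)[:,:2];a=A-A.mean(0);b=B-B.mean(0)
    th=np.arctan2((a[:,0]*b[:,1]-a[:,1]*b[:,0]).sum(),(a*b).sum())
    R=np.array([[np.cos(th),-np.sin(th)],[np.sin(th),np.cos(th)]]);t=B.mean(0)-R@A.mean(0)
    return th,R,t,B-(A@R.T+t)
E
python3 - <<'E'
from h import *
import pickle
s=pickle.load(open('sbase.pkl','rb'));im=cv2.imread('pics/wbase.png')
hsv=cv2.cvtColor(im,cv2.COLOR_BGR2HSV)
m=cv2.inRange(hsv,(12,90,60),(30,255,255));m[:130]=0;m[235:]=0;m[:,:250]=0;m[:,395:]=0
n,l,st,c=cv2.connectedComponentsWithStats(m)
for i in range(1,n):
    if st[i,4]>15: print(st[i],c[i],atz('wrist',st[i,:2]+st[i,2:4]/2-.5,.04,s))
cs=[(st[i,:2]+st[i,2:4]/2-.5) for i in range(1,n) if st[i,4]>40]
cs=sorted(cs,key=lambda p:p[1]); f=cs[0]; g,co=sorted(cs[1:3],key=lambda p:p[0])
# screws: bright gray on plate
B=[atz('wrist',p,.04,s) for p in (co,g,f)]
th,R,t,e=rigid([(-.012,-.046),(-.012,.046),(.05,0)],B);print('seat fit',np.degrees(th),t,e*1e3)
b=cv2.inRange(hsv,(100,120,20),(125,255,255));b[:115]=0;b[330:]=0;b[:,:225]=0;b[:,415:]=0
k=max(cv2.findContours(b,0,2)[0],key=cv2.contourArea);r=cv2.minAreaRect(k);q=[atz('wrist',p,.024,s) for p in cv2.boxPoints(r)];print(np.round(q,4), np.mean(q,0))
hd=np.mean(q,0)[:2]; print('yaw mean edges', [np.degrees(np.arctan2(*(q[(i+1)%4]-q[i])[1::-1])) for i in range(4)],'base origin', hd+R@[.0315,0])
E
```

```text
[315 141  19  19 335] [323.77910448 149.58208955] [ 0.57479087 -0.19503008  0.04      ]
[266 207  22  13 263] [276.59695817 213.44486692] [ 0.5084789 -0.1561656  0.04     ]
[364 208  14  13 170] [370.2        213.85882353] [ 0.51763444 -0.24779525  0.04      ]
seat fit 5.976824249738436 [ 0.52501518 -0.20056607] [[-0.23577792 -0.22971809]
 [ 0.18829342 -0.09996568]
 [ 0.04748449  0.32968377]]
[[ 0.587  -0.1084  0.024 ]
 [ 0.6052 -0.2718  0.024 ]
 [ 0.3848 -0.3152  0.024 ]
 [ 0.3629 -0.1172  0.024 ]] [ 0.48498445 -0.2031571   0.024     ]
yaw mean edges [np.float64(-83.62752191309657), np.float64(-168.8552960043125), np.float64(96.3217981434064), np.float64(2.2512913340562974)] base origin [ 0.51631322 -0.19987713]
```

Call:
servo_tool([
  {"linear": [0, 0.96, 0], "rotation": [0, 0, 0], "grip": -1},
  {"linear": [0, 0.96, 0], "rotation": [0, 0, 0], "grip": -1},
  {"linear": [0, 0.96, 0], "rotation": [0, 0, 0], "grip": -1},
  {"linear": [0, 0.96, 0], "rotation": [0, 0, 0], "grip": -1},
  {"linear": [0, 0.96, 0], "rotation": [0, 0, 0], "grip": -1},
  {"linear": [0, 0.96, 0], "rotation": [0, 0, 0], "grip": -1},
  {"linear": [0, 0.96, 0], "rotation": [0, 0, 0], "grip": -1},
  {"linear": [0, 0.96, 0], "rotation": [0, 0, 0], "grip": -1},
  {"linear": [0, 0.96, 0], "rotation": [0, 0, 0], "grip": -1},
  {"linear": [0, 0.96, 0], "rotation": [0, 0, 0], "grip": -1},
])

```text
time: 3.4
position: [0.5423, 0.0993, 0.1955]
tcp_rot: [[0.994, 0.109, 0.0], [0.109, -0.994, 0.0], [0.0, -0.0, -1.0]]
wrist_force: [0.7, 0.4, -0.3]
gripper_width: 0.0855
grip_force: 0.0
```

Call:
servo_tool([
  {"linear": [0, 0.96, 0], "rotation": [0, 0, 0.1], "grip": -1},
  {"linear": [0, 0.96, 0], "rotation": [0, 0, 0.1], "grip": -1},
  {"linear": [0, 0.96, 0], "rotation": [0, 0, 0.1], "grip": -1},
  {"linear": [0, 0, 0], "rotation": [0, 0, 0], "grip": -1},
  {"linear": [0, 0, 0], "rotation": [0, 0, 0], "grip": -1},
  {"linear": [0, 0, 0], "rotation": [0, 0, 0], "grip": -1},
])

```text
time: 4.0
position: [0.5425, 0.1842, 0.1953]
tcp_rot: [[0.99, 0.14, 0.0], [0.14, -0.99, -0.0], [0.0, 0.0, -1.0]]
wrist_force: [0.0, -0.1, 0.2]
gripper_width: 0.0853
grip_force: 0.0
```

Run:
```python
from h import *
import pickle
s=get_state();print(s['time'],s['position'],s['tcp_rot'])
im=save('wrist','pics/wstage.png');pickle.dump(s,open('sstage.pkl','wb'))
for q,z in (('stage_grip',.05),('stage_mirror',.05)):
    for r in tip_of(q,'wrist')[:2]: print(q,np.round(r['position'],1),round(r['confidence'],2),np.round(atz('wrist',r['position'],z,s),4))
```

```text
4.0 [0.54251669 0.18422047 0.1953414 ] [[ 9.90194979e-01  1.39692150e-01  8.01337018e-05]
 [ 1.39692155e-01 -9.90194980e-01 -5.98620310e-05]
 [ 7.09857334e-05  7.04691320e-05 -9.99999995e-01]]
stage_grip [303.8 205.5] 0.89 [0.522  0.1904 0.05  ]
stage_mirror [299.5 150.1] 0.87 [0.5731 0.201  0.05  ]
```

View pics/wstage.png

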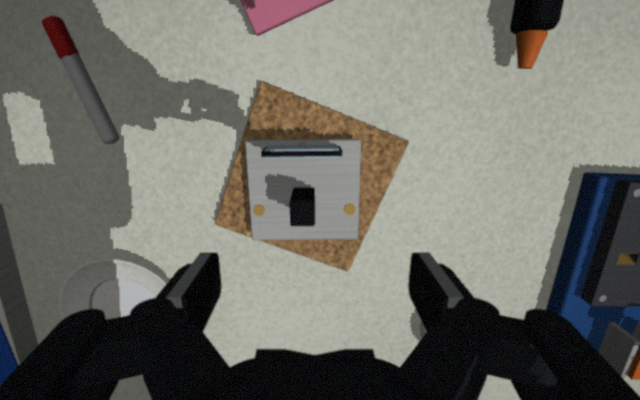

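The wrist view shows the stage plate spanning columns 247–360 and rows 140–240, with the post at (303,207) and the mirror at (301,150). Brass dots above the rear feet are at (259,210) and (349,209).

Run:
```python
from h import *
import pickle
s=pickle.load(open('sstage.pkl','rb'));im=cv2.imread('pics/wstage.png')
hsv=cv2.cvtColor(im,cv2.COLOR_BGR2HSV)
m=cv2.inRange(hsv,(10,110,110),(30,255,255));m[:200]=0;m[220:]=0;m[:,:252]=0;m[:,357:]=0
n,l,st,c=cv2.connectedComponentsWithStats(m)
d=sorted([(st[i,4],*c[i]) for i in range(1,n)])[-2:];print(d)
d=sorted([x[1:] for x in d])
for z in (.018,.021,.024):
    a,b=[atz('wrist',p,z,s)[:2] for p in d];v=a-b
    print(z,'dist',np.linalg.norm(v),'yaw',np.degrees(np.arctan2(-v[0],v[1])),'post',(a+b)/2+.012*np.array([v[1],-v[0]])/np.linalg.norm(v))
g=((hsv[:,:,1]<45)&(hsv[:,:,2]>90)).astype(np.uint8);g[:134]=0;g[246:]=0;g[:,:240]=0;g[:,366:]=0
k=max(cv2.findContours(g,0,2)[0],key=cv2.contourArea);r=cv2.minAreaRect(k);print(r,cv2.boxPoints(r).tolist())
q=np.array([atz('wrist',p,.021,s) for p in cv2.boxPoints(r)]);print(q, q.mean(0),[np.linalg.norm(q[i]-q[i-1]) for i in range(4)],[np.degrees(np.arctan2(*(q[i]-q[i-1])[1::-1])) for i in range(4)])
```

```text
[(np.int32(77), np.float64(349.4415584415584), np.float64(208.97402597402598)), (np.int32(78), np.float64(258.56410256410254), np.float64(209.7948717948718))]
0.018 dist 0.0953239050787721 yaw 8.54553035653486 post [0.51929179 0.19113567]
0.021 dist 0.09443013336956155 yaw 8.545530356534881 post [0.52030265 0.19117517]
0.024 dist 0.09353636166035104 yaw 8.545530356534899 post [0.52131351 0.19121467]
((300.0, 192.0), (106.0, 120.0), 90.0) [[240.0, 139.0], [360.0, 139.0], [360.0, 245.0], [240.0, 245.0]]
[[0.57156731 0.2607052  0.021     ]
 [0.58781802 0.14467898 0.021     ]
 [0.47677937 0.12448994 0.021     ]
 [0.45877211 0.25233393 0.021     ]] [0.5237342  0.19555201 0.021     ] [np.float64(0.11310541892832125), np.float64(0.11715873774711039), np.float64(0.11285911542499788), np.float64(0.1291059563359089)] [np.float64(4.244514731682599), np.float64(-82.02697819195944), np.float64(-169.69505453337345), np.float64(98.01756225718131)]
```

Call:
servo_tool([
  {"linear": [-0.22, 0.08, -0.87], "rotation": [0, 0, 0.085], "grip": -1},
  {"linear": [-0.22, 0.08, -0.87], "rotation": [0, 0, 0], "grip": -1},
  {"linear": [-0.22, 0.08, -0.87], "rotation": [0, 0, 0], "grip": -1},
  {"linear": [0, 0, -0.87], "rotation": [0, 0, 0], "grip": -1},
  {"linear": [0, 0, -0.87], "rotation": [0, 0, 0], "grip": -1},
  {"linear": [0, 0, -0.5], "rotation": [0, 0, 0], "grip": -1},
  {"linear": [0, 0, -0.37], "rotation": [0, 0, 0], "grip": -1},
  {"linear": [0, 0, 0], "rotation": [0, 0, 0], "grip": -1},
  {"linear": [0, 0, 0], "rotation": [0, 0, 0], "grip": -1},
])

```text
time: 5.05
position: [0.523, 0.1921, 0.0393]
tcp_rot: [[0.989, 0.149, 0.001], [0.149, -0.989, 0.0], [0.001, -0.0, -1.0]]
wrist_force: [0.7, -0.0, 0.9]
gripper_width: 0.085
grip_force: 0.0
```

Call:
servo_tool([
  {"linear": [0, 0, 0], "rotation": [0, 0, 0], "grip": 1},
  {"linear": [0, 0, 0], "rotation": [0, 0, 0], "grip": 1},
  {"linear": [0, 0, 0], "rotation": [0, 0, 0], "grip": 1},
  {"linear": [0, 0, 0], "rotation": [0, 0, 0], "grip": 1},
  {"linear": [0, 0, 0], "rotation": [0, 0, 0], "grip": 1},
  {"linear": [0, 0, 0], "rotation": [0, 0, 0], "grip": 1},
  {"linear": [0, 0, 0], "rotation": [0, 0, 0], "grip": 1},
  {"linear": [0, 0, 0], "rotation": [0, 0, 0], "grip": 1},
], grip_force=40)

```text
time: 5.85
position: [0.5227, 0.1923, 0.0389]
tcp_rot: [[0.989, 0.149, 0.0], [0.149, -0.989, 0.0], [0.0, -0.0, -1.0]]
wrist_force: [-0.9, -0.8, 5.9]
gripper_width: 0.0214
grip_force: 42.2
```

Call:
servo_tool([
  {"linear": [0, 0, 0.2], "rotation": [0, 0, 0], "grip": 1},
  {"linear": [0, 0, 0.4], "rotation": [0, 0, 0], "grip": 1},
  {"linear": [0, 0, 0.8], "rotation": [0, 0, 0], "grip": 1},
  {"linear": [0, 0, 0.8], "rotation": [0, 0, 0], "grip": 1},
  {"linear": [0, 0, 0.8], "rotation": [0, 0, 0], "grip": 1},
  {"linear": [0, 0, 0.5], "rotation": [0, 0, 0], "grip": 1},
  {"linear": [0, 0, 0], "rotation": [0, 0, 0], "grip": 1},
  {"linear": [0, 0, 0], "rotation": [0, 0, 0], "grip": 1},
  {"linear": [0, 0, 0], "rotation": [0, 0, 0], "grip": 1},
])

```text
time: 6.75
position: [0.5221, 0.1922, 0.1423]
tcp_rot: [[0.989, 0.149, -0.002], [0.149, -0.989, -0.0], [-0.002, 0.0, -1.0]]
wrist_force: [-0.2, 0.0, -3.5]
gripper_width: 0.0218
grip_force: 41.3
```

Run:
```python
from h import *
s=get_state();print(s['time'],s['position'],s['wrist_force'],s['ft_torque'])
save('wrist','pics/whold.png')
```

```text
6.75 [0.52207059 0.19215879 0.14232819] [-0.21588361  0.03171563 -3.5287358 ] [ 0.05166576  0.04809431 -0.01297343]
```

View pics/whold.png

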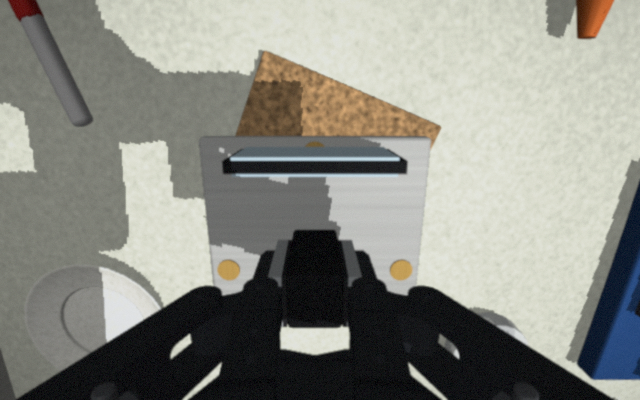

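The held view shows the stage gripped square and roughly level, with dots at (228,270) and (400,269) and the front dot at (315,145). I'll work out the stage pose in the hand from the dots.

Run:
```python
from h import *
from scipy.optimize import brentq
s=get_state();im=cv2.imread('pics/whold.png')
hsv=cv2.cvtColor(im,cv2.COLOR_BGR2HSV)
m=cv2.inRange(hsv,(12,100,90),(30,255,255));m[:255]=0;m[285:]=0
n,l,st,c=cv2.connectedComponentsWithStats(m)
d=sorted([(st[i,4],*c[i]) for i in range(1,n)])[-2:];d=sorted([x[1:] for x in d]);print(d)
f=lambda z:np.linalg.norm(atz('wrist',d[0],z,s)-atz('wrist',d[1],z,s))-.092
z=brentq(f,.05,.2);a,b=[atz('wrist',p,z,s)[:2] for p in d];v=a-b
post=(a+b)/2+.012*np.array([v[1],-v[0]])/.092
R=np.array(s['tcp_rot'])[:2,:2]
print('plate z rel tcp',z-s['position'][2],'yaw',np.degrees(np.arctan2(-v[0],v[1])),'post tool',R.T@(post-s['position'][:2]), 'third foot dot',atz('wrist',(315,146),z,s),post+R@[.05,0])
```

```text
[(np.float64(228.19325153374234), np.float64(269.66564417177915)), (np.float64(400.75308641975306), np.float64(269.76234567901236))]
plate z rel tcp -0.010380527626915215 yaw 8.51639683896843 post tool [1.58665065e-05 9.78554618e-04] third foot dot [0.57531378 0.19895467 0.1320232 ] [0.57172874 0.19867131]
```

Call:
servo_tool([
  {"linear": [0, -0.5, 0], "rotation": [0, 0, -0.1], "grip": 1},
  {"linear": [0, -0.95, 0], "rotation": [0, 0, -0.1], "grip": 1},
  {"linear": [0, -0.95, 0], "rotation": [0, 0, -0.1], "grip": 1},
  {"linear": [0, -0.95, 0], "rotation": [0, 0, -0.13], "grip": 1},
  {"linear": [0, -0.95, 0], "rotation": [0, 0, 0], "grip": 1},
  {"linear": [0, -0.95, 0], "rotation": [0, 0, 0], "grip": 1},
  {"linear": [0, -0.95, 0], "rotation": [0, 0, 0], "grip": 1},
  {"linear": [0, -0.95, 0], "rotation": [0, 0, 0], "grip": 1},
  {"linear": [0, -0.95, 0], "rotation": [0, 0, 0], "grip": 1},
  {"linear": [0, -0.95, 0], "rotation": [0, 0, 0], "grip": 1},
])

```text
time: 7.8
position: [0.522, -0.081, 0.1431]
tcp_rot: [[0.995, 0.104, -0.001], [0.104, -0.995, 0.0], [-0.001, -0.0, -1.0]]
wrist_force: [0.8, -0.5, -3.0]
gripper_width: 0.0216
grip_force: 41.2
```

Call:
servo_tool([
  {"linear": [0.1, -0.95, 0], "rotation": [0, 0, 0], "grip": 1},
  {"linear": [0, -0.95, 0], "rotation": [0, 0, 0], "grip": 1},
  {"linear": [0, -0.95, 0], "rotation": [0, 0, 0], "grip": 1},
  {"linear": [0, -0.95, 0], "rotation": [0, 0, 0], "grip": 1},
  {"linear": [0, -0.2, 0], "rotation": [0, 0, 0], "grip": 1},
  {"linear": [0, 0, 0], "rotation": [0, 0, 0], "grip": 1},
  {"linear": [0, 0, 0], "rotation": [0, 0, 0], "grip": 1},
  {"linear": [0, 0, 0], "rotation": [0, 0, 0], "grip": 1},
])

```text
time: 8.6
position: [0.5255, -0.1984, 0.1436]
tcp_rot: [[0.994, 0.105, -0.0], [0.105, -0.994, 0.0], [-0.0, -0.0, -1.0]]
wrist_force: [-0.5, -0.7, -3.7]
gripper_width: 0.0219
grip_force: 41.2
```

```bash
cat > e.py <<'E'
from h import *
s=get_state();R=s['tcp_rot']
print(s['time'],np.round(s['position'],4),'yaw',np.degrees(np.arctan2(R[1,0],R[0,0])),'err mm',np.round(1e3*(np.array([.5249,-.1996,.0641])-s['position']),2),R[:,2],np.round(s['wrist_force'],1),np.round(s['ft_torque'],3))
E
python3 e.py
```

```text
8.6 [ 0.5255 -0.1984  0.1436] yaw 6.054133171159274 err mm [ -0.64  -1.19 -79.47] [-1.96665927e-04  3.42111958e-04 -9.99999922e-01] [-0.5 -0.7 -3.7] [-0.01   0.011 -0.008]
```

Call:
servo_tool([
  {"linear": [-0.02, -0.04, -0.8], "rotation": [0, 0, 0], "grip": 1},
  {"linear": [0, 0, -0.8], "rotation": [0, 0, 0], "grip": 1},
  {"linear": [0, 0, -0.5], "rotation": [0, 0, 0], "grip": 1},
  {"linear": [0, 0, -0.2], "rotation": [0, 0, 0], "grip": 1},
  {"linear": [0, 0, 0], "rotation": [0, 0, 0], "grip": 1},
  {"linear": [0, 0, 0], "rotation": [0, 0, 0], "grip": 1},
  {"linear": [0, 0, 0], "rotation": [0, 0, 0], "grip": 1},
])

```text
time: 9.3
position: [0.5255, -0.2006, 0.0757]
tcp_rot: [[0.994, 0.105, 0.001], [0.105, -0.994, -0.001], [0.001, 0.001, -1.0]]
wrist_force: [0.5, 0.4, -4.0]
gripper_width: 0.0216
grip_force: 41.1
```

```bash
python3 e.py; python3 e.py
python3 - <<'E'
from h import *
im=grab_frame('wrist');cv2.imwrite('pics/wnear.png',cv2.resize(im[100:330,160:480,::-1],(800,575),interpolation=cv2.INTER_CUBIC))
E
```

```text
9.3 [ 0.5255 -0.2006  0.0757] yaw 6.0167413199392294 err mm [ -0.6    1.01 -11.59] [ 1.31447089e-03 -6.27185068e-04 -9.99998939e-01] [ 0.5  0.4 -4. ] [ 0.034  0.053 -0.011]
9.3 [ 0.5255 -0.2006  0.0757] yaw 6.0167413199392294 err mm [ -0.6    1.01 -11.59] [ 1.31447089e-03 -6.27185068e-04 -9.99998939e-01] [ 0.5  0.4 -4. ] [ 0.034  0.053 -0.011]
```

View pics/wnear.png

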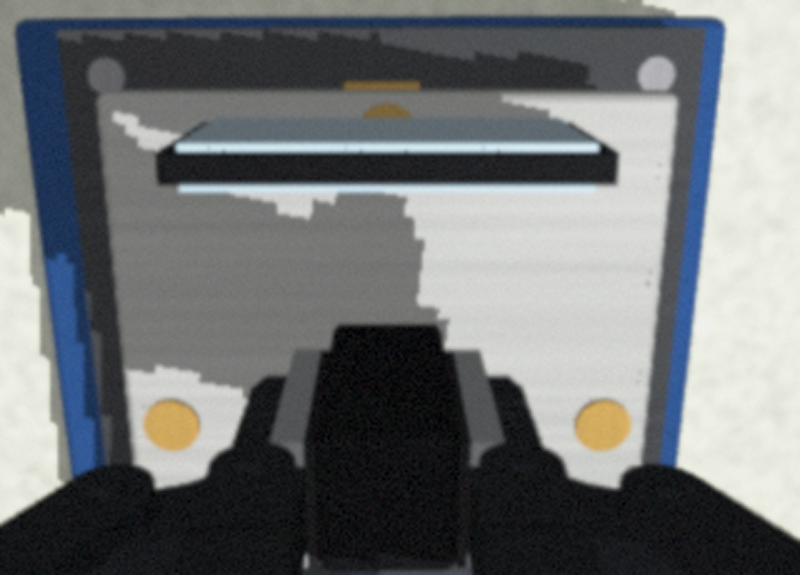

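The view shows the stage about 11 mm above home. The pocket (382 in the crop) and the screws' midpoint (381) sit about 5 crop pixels left of the plate centre (387). That is about 1 mm and agrees with the pose error, so I'll correct it and lower gently.

Call:
servo_tool([
  {"linear": [-0.02, 0.035, 0], "rotation": [0, 0, 0], "grip": 1},
  {"linear": [0, 0, -0.1], "rotation": [0, 0, 0], "grip": 1},
  {"linear": [0, 0, -0.1], "rotation": [0, 0, 0], "grip": 1},
  {"linear": [0, 0, 0], "rotation": [0, 0, 0], "grip": 1},
  {"linear": [0, 0, 0], "rotation": [0, 0, 0], "grip": 1},
  {"linear": [0, 0, 0], "rotation": [0, 0, 0], "grip": 1},
])

```text
time: 9.95
position: [0.5245, -0.1994, 0.0687]
tcp_rot: [[0.995, 0.105, 0.0], [0.105, -0.995, 0.0], [0.0, -0.0, -1.0]]
wrist_force: [-0.3, 0.3, -2.4]
gripper_width: 0.0218
grip_force: 41.1
```

Call:
servo_tool([
  {"linear": [0, 0, -0.03], "rotation": [0, 0, 0], "grip": 1},
  {"linear": [0, 0, 0], "rotation": [0, 0, 0], "grip": 1},
])

```text
time: 10.15
position: [0.5244, -0.1994, 0.0677]
tcp_rot: [[0.994, 0.105, -0.0], [0.105, -0.994, 0.0], [-0.0, -0.0, -1.0]]
wrist_force: [0.3, 0.1, -3.1]
gripper_width: 0.0216
grip_force: 41.1
```

```bash
python3 e.py
```

```text
10.15 [ 0.5244 -0.1994  0.0677] yaw 6.014729599189441 err mm [ 0.49 -0.25 -3.58] [-6.47499295e-05  1.23597144e-04 -9.99999990e-01] [ 0.3  0.1 -3.1] [0.068 0.091 0.031]
```

Call:
servo_tool([
  {"linear": [0, 0, -0.03], "rotation": [0, 0, 0], "grip": 1},
  {"linear": [0, 0, 0], "rotation": [0, 0, 0], "grip": 1},
])

```text
time: 10.35
position: [0.5244, -0.1994, 0.0668]
tcp_rot: [[0.995, 0.105, -0.0], [0.105, -0.995, 0.0], [-0.0, -0.0, -1.0]]
wrist_force: [0.4, 0.1, -2.5]
gripper_width: 0.0216
grip_force: 41.1
```

Call:
servo_tool([
  {"linear": [0, 0, -0.03], "rotation": [0, 0, 0], "grip": 1},
  {"linear": [0, 0, 0], "rotation": [0, 0, 0], "grip": 1},
])

```text
time: 10.55
position: [0.5244, -0.1993, 0.0659]
tcp_rot: [[0.995, 0.105, -0.0], [0.105, -0.995, 0.0], [-0.0, -0.0, -1.0]]
wrist_force: [-0.7, 0.1, -3.8]
gripper_width: 0.0213
grip_force: 41.1
```

Call:
servo_tool([
  {"linear": [0, 0, -0.025], "rotation": [0, 0, 0], "grip": 1},
  {"linear": [0, 0, 0], "rotation": [0, 0, 0], "grip": 1},
])

```text
time: 10.75
position: [0.5245, -0.1994, 0.0652]
tcp_rot: [[0.994, 0.105, 0.0], [0.105, -0.994, -0.0], [0.0, 0.0, -1.0]]
wrist_force: [0.6, -0.4, -2.5]
gripper_width: 0.0214
grip_force: 41.3
```

Call:
servo_tool([
  {"linear": [0, 0, -0.025], "rotation": [0, 0, 0], "grip": 1},
  {"linear": [0, 0, 0], "rotation": [0, 0, 0], "grip": 1},
])

```text
time: 10.95
position: [0.5247, -0.1995, 0.0647]
tcp_rot: [[0.994, 0.105, 0.001], [0.105, -0.994, -0.0], [0.001, 0.0, -1.0]]
wrist_force: [0.3, -0.5, -0.2]
gripper_width: 0.0216
grip_force: 41.7
```

Call:
servo_tool([
  {"linear": [0.01, 0, -0.02], "rotation": [0, 0, 0], "grip": 1},
  {"linear": [0, 0, 0], "rotation": [0, 0, 0], "grip": 1},
])

```text
time: 11.15
position: [0.5248, -0.1995, 0.0645]
tcp_rot: [[0.994, 0.105, 0.0], [0.105, -0.994, -0.0], [0.0, 0.0, -1.0]]
wrist_force: [-3.4, 0.8, 6.8]
gripper_width: 0.0214
grip_force: 42.9
```

Call:
servo_tool([
  {"linear": [0, 0, -0.02], "rotation": [0, 0, 0], "grip": 1},
  {"linear": [0, 0, 0], "rotation": [0, 0, 0], "grip": 1},
  {"linear": [0, 0, 0], "rotation": [0, 0, 0], "grip": 1},
])

```text
time: 11.45
position: [0.5249, -0.1995, 0.0644]
tcp_rot: [[0.994, 0.105, 0.001], [0.105, -0.994, -0.0], [0.001, 0.001, -1.0]]
wrist_force: [-5.3, 2.6, 14.8]
gripper_width: 0.0216
grip_force: 43.8
```

```bash
python3 e.py
```

```text
11.45 [ 0.5249 -0.1995  0.0644] yaw 6.018824371897127 err mm [ 0.03 -0.07 -0.26] [ 6.36264492e-04 -4.97007394e-04 -9.99999674e-01] [-5.3  2.6 14.8] [0.176 0.989 0.101]
```

Call:
servo_tool([
  {"linear": [-0.01, 0, 0.02], "rotation": [0, 0, 0], "grip": 1},
  {"linear": [0, 0, 0], "rotation": [0, 0, 0], "grip": 1},
  {"linear": [0, 0, 0], "rotation": [0, 0, 0], "grip": 1},
])

```text
time: 11.75
position: [0.5247, -0.1995, 0.0645]
tcp_rot: [[0.994, 0.105, 0.001], [0.105, -0.994, -0.0], [0.001, 0.0, -1.0]]
wrist_force: [-0.9, 0.3, 7.9]
gripper_width: 0.0217
grip_force: 42.5
```

```bash
python3 e.py
```

```text
11.75 [ 0.5247 -0.1995  0.0645] yaw 6.016248929821117 err mm [ 0.19 -0.08 -0.35] [ 8.29224681e-04 -3.98017566e-04 -9.99999577e-01] [-0.9  0.3  7.9] [-0.026  0.185  0.085]
```

Call:
servo_tool([
  {"linear": [0, 0, 0.012], "rotation": [0, 0, 0], "grip": 1},
  {"linear": [0, 0, 0], "rotation": [0, 0, 0], "grip": 1},
], grip_force=20)

```text
time: 11.95
position: [0.5247, -0.1995, 0.0645]
tcp_rot: [[0.994, 0.105, 0.001], [0.105, -0.994, -0.0], [0.001, 0.0, -1.0]]
wrist_force: [0.7, -1.0, 6.5]
gripper_width: 0.0217
grip_force: 42.2
```

Call:
servo_tool([
  {"linear": [0, 0, 0], "rotation": [0, 0, 0], "grip": 0.2},
  {"linear": [0, 0, 0], "rotation": [0, 0, 0], "grip": 0.1},
  {"linear": [0, 0, 0], "rotation": [0, 0, 0], "grip": 0},
  {"linear": [0, 0, 0], "rotation": [0, 0, 0], "grip": -0.2},
  {"linear": [0, 0, 0], "rotation": [0, 0, 0], "grip": -0.2},
  {"linear": [0, 0, 0], "rotation": [0, 0, 0], "grip": -0.2},
])

```text
time: 12.55
position: [0.5244, -0.1993, 0.0642]
tcp_rot: [[0.995, 0.105, -0.0], [0.105, -0.995, 0.0], [-0.0, -0.0, -1.0]]
wrist_force: [-0.3, -0.4, 0.3]
gripper_width: 0.0515
grip_force: 0.0
```

```bash
python3 e.py
python3 - <<'E'
from h import *
from scipy.optimize import brentq
s=get_state();im=grab_frame('wrist')[:,:,::-1].copy();cv2.imwrite('pics/wrel_full.png',im)
cv2.imwrite('pics/wrel.png',cv2.resize(im[100:330,160:480],(800,575),interpolation=cv2.INTER_CUBIC))
E
```

```text
12.55 [ 0.5244 -0.1993  0.0642] yaw 6.009139657945253 err mm [ 0.5  -0.26 -0.09] [-4.71216366e-05  1.88860182e-04 -9.99999981e-01] [-0.3 -0.4  0.3] [-0.029 -0.018 -0.028]
```

View pics/wrel.png

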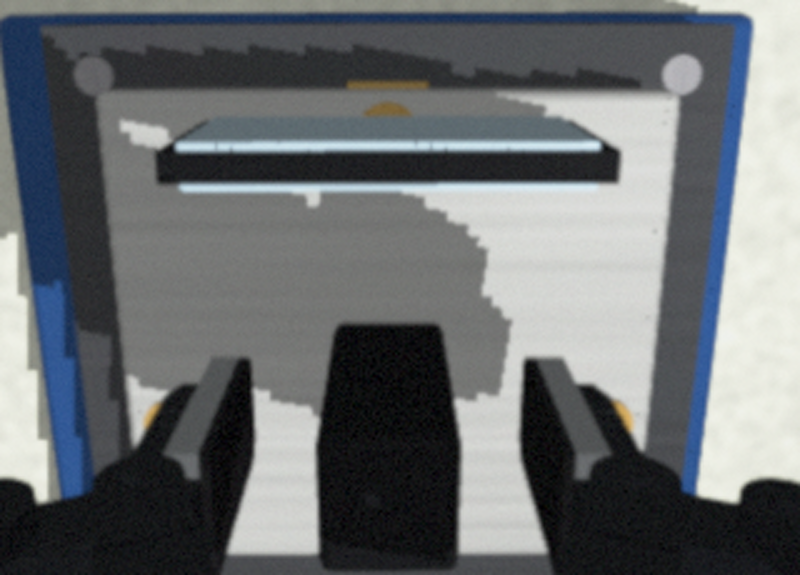

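The view shows the plate, pocket and screw midpoints all at about 388 in the crop, so the stage is aligned. I'll lift off, then check level and locate the knob.

Call:
servo_tool([
  {"linear": [0, 0, 0.3], "rotation": [0, 0, 0], "grip": -0.2},
  {"linear": [0, 0, 0.9], "rotation": [0, 0, 0], "grip": -0.2},
  {"linear": [0, 0, 0.9], "rotation": [0, 0, 0], "grip": -0.2},
  {"linear": [0, 0, 0.9], "rotation": [0, 0, 0], "grip": -0.2},
  {"linear": [-0.6, 0, 0.5], "rotation": [0, 0, 0], "grip": -0.2},
  {"linear": [-0.8, -0.05, 0.5], "rotation": [0, 0, 0], "grip": -0.2},
  {"linear": [-0.6, -0.1, 0], "rotation": [0, 0, 0], "grip": -0.2},
  {"linear": [0, 0, 0], "rotation": [0, 0, 0], "grip": -0.2},
  {"linear": [0, 0, 0], "rotation": [0, 0, 0], "grip": -0.2},
  {"linear": [0, 0, 0], "rotation": [0, 0, 0], "grip": -0.2},
])

```text
time: 13.6
position: [0.4648, -0.2038, 0.1844]
tcp_rot: [[0.994, 0.105, 0.0], [0.105, -0.994, 0.0], [0.0, -0.0, -1.0]]
wrist_force: [0.1, -0.2, -0.7]
gripper_width: 0.0511
grip_force: 0.0
```

```bash
python3 e.py
python3 - <<'E'
from h import *
from scipy.optimize import brentq
s=get_state();im=grab_frame('wrist')[:,:,::-1].copy();cv2.imwrite('pics/wk.png',im)
for q,z in (('stage_grip',.0777),('keeper_knob',.0817),('keeper_tip',.0557)):
    for r in tip_of(q,'wrist')[:2]: print(q,np.round(r['position'],1),round(r['confidence'],2),np.round(atz('wrist',r['position'],z,s),4))
hsv=cv2.cvtColor(im,cv2.COLOR_BGR2HSV)
m=cv2.inRange(hsv,(12,100,90),(30,255,255))
n,l,st,c=cv2.connectedComponentsWithStats(m)
for i in range(1,n):
    if st[i,4]>30: print(st[i],c[i],atz('wrist',c[i],.0537,s))
E
```

```text
13.6 [ 0.4648 -0.2038  0.1844] yaw 6.018313872691255 err mm [  60.06    4.22 -120.26] [ 1.54018345e-04  1.18930596e-04 -9.99999981e-01] [ 0.1 -0.2 -0.7] [0.066 0.001 0.052]
stage_grip [317.4 121.1] 0.73 [ 0.5249 -0.2007  0.0777]
keeper_knob [316. 249.] 0.89 [ 0.4215 -0.2106  0.0817]
keeper_tip [315.8 204.3] 0.89 [ 0.4522 -0.2073  0.0557]
[256 128  13  13 138] [261.89855072 134.31884058] [ 0.50805473 -0.15593982  0.0537    ]
[366 128  13  13 137] [371.93430657 134.13868613] [ 0.51783605 -0.24765043  0.0537    ]
```

View pics/wk.png

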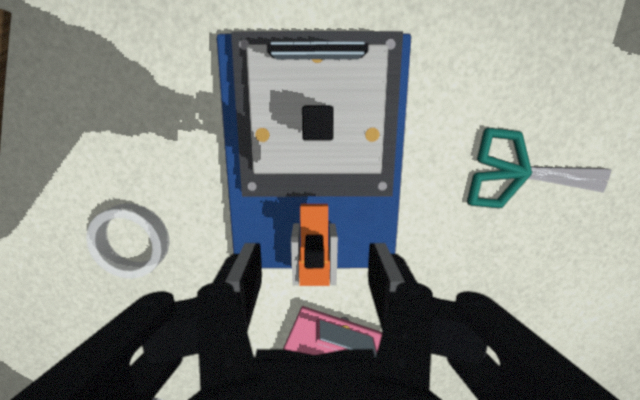

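The view shows the stage seated, with its dots matching the measured seat positions at the home height. The keeper knob is at (314,250) and the tip at (316,205). I'll go down onto the knob.

Call:
servo_tool([
  {"linear": [-0.7, -0.08, -0.3], "rotation": [0, 0, 0], "grip": -0.2},
  {"linear": [-0.77, -0.09, -0.6], "rotation": [0, 0, 0], "grip": -0.2},
  {"linear": [0, 0, -0.9], "rotation": [0, 0, 0], "grip": -0.2},
  {"linear": [0, 0, -0.9], "rotation": [0, 0, 0], "grip": -0.2},
  {"linear": [0, 0, -0.7], "rotation": [0, 0, 0], "grip": -0.2},
  {"linear": [0, 0, -0.4], "rotation": [0, 0, 0], "grip": -0.2},
  {"linear": [0, 0, 0], "rotation": [0, 0, 0], "grip": -0.2},
  {"linear": [0, 0, 0], "rotation": [0, 0, 0], "grip": -0.2},
])

```text
time: 14.6
position: [0.4207, -0.2091, 0.0709]
tcp_rot: [[0.994, 0.105, 0.0], [0.105, -0.994, -0.0], [0.0, 0.0, -1.0]]
wrist_force: [-0.1, 0.6, 0.4]
gripper_width: 0.0513
grip_force: 0.0
```

```bash
python3 e.py
python3 - <<'E'
from h import *
import pickle
# level check on wk.png: predicted front-dot pixel
s=dict(get_state());s['position']=np.array([.4648,-.2038,.1844])
c=np.array([.5250,-.2006]);u=np.array([.9945,.1045])
for x in (.05,):
    for z in (.0537,.058): print(z,proj('wrist',np.append(c+u*x,z),s))
E
```

```text
14.6 [ 0.4207 -0.2091  0.0709] yaw 6.018687199663907 err mm [104.18   9.53  -6.8 ] [ 3.68292233e-04 -1.18099924e-04 -9.99999925e-01] [-0.1  0.6  0.4] [-0.051  0.063  0.005]
0.0537 [317.1511305   54.27673842]
0.058 [317.19887081  53.47116477]
```

Call:
servo_tool([
  {"linear": [0, 0, 0], "rotation": [0, 0, 0], "grip": 1},
  {"linear": [0, 0, 0], "rotation": [0, 0, 0], "grip": 1},
  {"linear": [0, 0, 0], "rotation": [0, 0, 0], "grip": 1},
  {"linear": [0, 0, 0], "rotation": [0, 0, 0], "grip": 1},
  {"linear": [0, 0, 0], "rotation": [0, 0, 0], "grip": 1},
  {"linear": [0, 0, 0], "rotation": [0, 0, 0], "grip": 1},
], grip_force=25)

```text
time: 15.2
position: [0.4206, -0.2082, 0.071]
tcp_rot: [[0.994, 0.105, 0.001], [0.105, -0.994, 0.001], [0.001, -0.001, -1.0]]
wrist_force: [-2.3, 12.1, 11.4]
gripper_width: 0.0154
grip_force: 27.4
```

```bash
python3 e.py
```

```text
15.2 [ 0.4206 -0.2082  0.071 ] yaw 6.02239196150502 err mm [104.35   8.59  -6.95] [ 6.82910323e-04  1.24535664e-03 -9.99998991e-01] [-2.3 12.1 11.4] [1.643 0.357 0.013]
```

Call:
servo_tool([
  {"linear": [0, 0.035, 0.02], "rotation": [0, 0, 0], "grip": 1},
  {"linear": [0, 0, 0], "rotation": [0, 0, 0], "grip": 1},
  {"linear": [0.1, 0.0105, 0], "rotation": [0, 0, 0], "grip": 1},
  {"linear": [0.1, 0.0105, 0], "rotation": [0, 0, 0], "grip": 1},
  {"linear": [0.1, 0.0105, 0], "rotation": [0, 0, 0], "grip": 1},
  {"linear": [0.1, 0.0105, 0], "rotation": [0, 0, 0], "grip": 1},
])

```text
time: 15.8
position: [0.4328, -0.2067, 0.0711]
tcp_rot: [[0.995, 0.105, 0.0], [0.105, -0.995, -0.0], [0.0, 0.0, -1.0]]
wrist_force: [-1.6, 1.6, 5.8]
gripper_width: 0.0154
grip_force: 27.5
```

```bash
python3 e.py
```

```text
15.8 [ 0.4328 -0.2067  0.0711] yaw 6.011569617644194 err mm [92.15  7.13 -7.01] [ 2.37917732e-04 -7.65701813e-05 -9.99999969e-01] [-1.6  1.6  5.8] [0.108 0.296 0.058]
```

Call:
servo_tool([
  {"linear": [0.1, 0.0105, 0.01], "rotation": [0, 0, 0], "grip": 1},
  {"linear": [0.1, 0.0105, 0], "rotation": [0, 0, 0], "grip": 1},
  {"linear": [0.1, 0.0105, 0], "rotation": [0, 0, 0], "grip": 1},
  {"linear": [0.1, 0.0105, 0], "rotation": [0, 0, 0], "grip": 1},
  {"linear": [0.1, 0.0105, 0], "rotation": [0, 0, 0], "grip": 1},
  {"linear": [0.1, 0.0105, 0], "rotation": [0, 0, 0], "grip": 1},
])

```text
time: 16.4
position: [0.4506, -0.2048, 0.0712]
tcp_rot: [[0.995, 0.105, 0.0], [0.105, -0.995, 0.0], [0.0, -0.0, -1.0]]
wrist_force: [-0.5, -0.8, 3.5]
gripper_width: 0.0154
grip_force: 27.1
```

Call:
servo_tool([
  {"linear": [0.06, 0.006, 0], "rotation": [0, 0, 0], "grip": 1},
  {"linear": [0.04, 0.004, 0], "rotation": [0, 0, 0], "grip": 1},
  {"linear": [0, 0, 0], "rotation": [0, 0, 0], "grip": 1},
])

```text
time: 16.7
position: [0.4536, -0.2044, 0.0712]
tcp_rot: [[0.994, 0.105, 0.0], [0.105, -0.994, 0.0], [0.0, -0.0, -1.0]]
wrist_force: [2.0, -0.1, 2.1]
gripper_width: 0.0154
grip_force: 27.0
```

Call:
servo_tool([
  {"linear": [0.03, 0.003, 0], "rotation": [0, 0, 0], "grip": 1},
  {"linear": [0, 0, 0], "rotation": [0, 0, 0], "grip": 1},
])

```text
time: 16.9
position: [0.4543, -0.2044, 0.0712]
tcp_rot: [[0.995, 0.105, 0.0], [0.105, -0.995, 0.0], [0.0, -0.0, -1.0]]
wrist_force: [-0.6, -0.1, 3.0]
gripper_width: 0.0154
grip_force: 27.1
```

Call:
servo_tool([
  {"linear": [0.03, 0.003, 0], "rotation": [0, 0, 0], "grip": 1},
  {"linear": [0, 0, 0], "rotation": [0, 0, 0], "grip": 1},
])

```text
time: 17.1
position: [0.4544, -0.2043, 0.0711]
tcp_rot: [[0.995, 0.105, -0.002], [0.105, -0.995, 0.0], [-0.002, -0.0, -1.0]]
wrist_force: [-9.6, -1.8, 7.9]
gripper_width: 0.0158
grip_force: 27.8
```

Force rises after 34 mm of travel, so the keeper is at its hard stop. I'll let go and rise.

Call:
servo_tool([
  {"linear": [-0.015, 0, 0], "rotation": [0, 0, 0], "grip": 1},
  {"linear": [0, 0, 0], "rotation": [0, 0, 0], "grip": -0.2},
  {"linear": [0, 0, 0], "rotation": [0, 0, 0], "grip": -0.2},
  {"linear": [0, 0, 0], "rotation": [0, 0, 0], "grip": -0.2},
  {"linear": [0, 0, 0], "rotation": [0, 0, 0], "grip": -0.2},
  {"linear": [0, 0, 0.4], "rotation": [0, 0, 0], "grip": -0.2},
  {"linear": [0, 0, 0.9], "rotation": [0, 0, 0], "grip": -0.2},
  {"linear": [0, 0, 0.9], "rotation": [0, 0, 0], "grip": -0.2},
  {"linear": [0, 0, 0.9], "rotation": [0, 0, 0], "grip": -0.2},
  {"linear": [0, 0, 0.6], "rotation": [0, 0, 0], "grip": -0.2},
])

```text
time: 18.1
position: [0.455, -0.2045, 0.1851]
tcp_rot: [[0.994, 0.105, 0.002], [0.105, -0.995, -0.001], [0.002, 0.001, -1.0]]
wrist_force: [0.8, 0.6, 0.1]
gripper_width: 0.0511
grip_force: 0.0
```

Call:
servo_tool([
  {"linear": [-0.4, 0, 0], "rotation": [0, 0, 0], "grip": -0.2},
  {"linear": [0, 0, 0], "rotation": [0, 0, 0], "grip": -0.2},
  {"linear": [0, 0, 0], "rotation": [0, 0, 0], "grip": -0.2},
  {"linear": [0, 0, 0], "rotation": [0, 0, 0], "grip": -0.2},
])

```text
time: 18.5
position: [0.4425, -0.2042, 0.1815]
tcp_rot: [[0.995, 0.105, -0.001], [0.105, -0.995, 0.001], [-0.001, -0.001, -1.0]]
wrist_force: [0.8, 0.4, -0.2]
gripper_width: 0.0509
grip_force: 0.0
```

```bash
python3 e.py
python3 - <<'E'
from h import *
s=get_state();im=grab_frame('wrist')[:,:,::-1].copy();cv2.imwrite('pics/wfin.png',im)
for r in tip_of('keeper_knob','wrist')[:1]: print(r['position'],r['confidence'],atz('wrist',r['position'],.0817,s))
hsv=cv2.cvtColor(im,cv2.COLOR_BGR2HSV)
m=cv2.inRange(hsv,(12,100,90),(30,255,255))
n,l,st,c=cv2.connectedComponentsWithStats(m)
for i in range(1,n):
    if st[i,4]>30: print(st[i],c[i],atz('wrist',c[i],.0537,s))
E
```

```text
18.5 [ 0.4425 -0.2042  0.1815] yaw 6.002199070108923 err mm [  82.38    4.56 -117.44] [-7.60046119e-04  6.91682660e-04 -9.99999472e-01] [ 0.8  0.4 -0.2] [ 0.054 -0.009 -0.02 ]
[317.3, 186.8] 0.85 [ 0.45323087 -0.20613848  0.0817    ]
[256 100  14  14 153] [262.67320261 106.69934641] [ 0.50811266 -0.15594262  0.0537    ]
[370 100  14  14 151] [376.33112583 106.61589404] [ 0.51779452 -0.24759015  0.0537    ]
[303 201  25   6 114] [315.57894737 203.09649123] [ 0.43112319 -0.20721263  0.0537    ]
[285 341  10   9  65] [289.49230769 344.41538462] [ 0.27784915 -0.19662881  0.0537    ]
```

View pics/wfin.png

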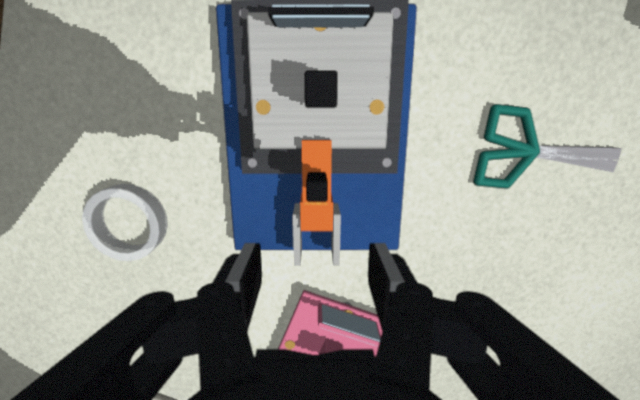

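The final view shows the keeper tongue at (316,150) over the stage's edge. The stage dots haven't moved, the gripper is clear, and the other things are where they were.

```bash
python3 -c "
from station import *
print(hand_in())"
```

```text
the job is handed in; nothing more can be done
None
```

The mirror stage is seated on the blue base with its mirror away from the keeper, the keeper is pushed in to its stop and released, and the job is handed in at about 18.5 s of the 72 s; contact readings put the press on the base at about 18 N, and the front foot's seating was not checked separately.

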